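# Put the used test pin back into its hole of the graded rack

## Robot

A 6-joint arm with a two-finger parallel gripper is mounted at the origin on the work surface. World frame = base frame: x ahead of the robot, y to its left, z up, the work surface at z = 0. Lengths are in m, angles in rad, forces in N, time in s.
With the tool pointing down it reaches from about 0.35 to 0.775 m from the base axis. Payload 7.3 kg.
Tool frame: the origin (TCP) lies midway between the tips of the shut fingers; the grasp point (between the pads) lies 19 mm behind it (robot.grasp_offset is the z of the grasp point in the tool frame, in m); z points along the fingers, y is the direction in which the jaws open and shut (so a half turn about z gives the same grasp; the last joint's range is limited). The gripper opens to 92 mm and grips with 3 to 60 N. Pads are 19 mm wide; open, the fingers measure 130 mm over their backs; the gripper's body (75 mm by 190 mm) begins 47 mm behind the grasp point.
Start: joints at [1.087, 0.342, 1.524, -0, 1.275, -0.146], TCP at [0.174, 0.495, 0.227] pointing down, gripper open.
Joint ranges: [-2.53, 2.53], [-0.77, 2.02], [0.04, 2.7], [-1, 4.14], [0.28, 2.66], [-3.11, 3.11]. Speed limits (rad/s): [2.57, 2.57, 3.14, 3.14, 3.14, 3.14].

## Interface

Orientations are given as [roll, pitch, yaw] about the fixed x, y, z axes, in that order (R = Rz(yaw) Ry(pitch) Rx(roll)).
In Python, from cell import observe, imaging, workorder, robot gives the robot as it stands. The module is installed in compiled form; this text tells all that it offers.
- The arm moves only by the tool send_rows, never from a script. Its argument "series" is a list of rows, each a list of 7 numbers: the shift along the tool's x, y, z in m, then the turn, a rotation vector about the tool's x, y, z in rad, then the closure, from 0 (fully open) to 1 (shut). A call has 1 to 5 rows; each row shifts and turns the commanded pose from where the row before left it, along the tool's axes as they then stand; what a row does not reach is not made up. A row lasts 1/12 s, in which the tool goes at most 41.7 mm and 7.16 degrees, less where a joint would pass 70% of its speed; a pose out of reach is approached as far as the arm can. A call is refused whole if a number of a shift passes 0.0417 or a number of a turn 0.125, either way. A call with a gripper value outside its range is refused whole. The fingers move at their own pace and stop on an object; "newtons" is the grip in N (left out, the last holds). Time passes only in rows, so rows that do not move let the fingers close. It gives the time, the measured TCP pose, the force and the opening at its end, in the units of the state.
- observe(): the state, without advancing time (a new reading comes with each control period).
- imaging.read_camera(name): name is "scene" or "side" or "wrist"; returns a dict with "color" (480x640x3 uint8, red, green, blue), "range_z" (480x640 float32, m along the optical axis (not along the pixel's ray), 0 where there is no reading), "vfov" (degrees; the focal length in pixels is half the picture's height over the tangent of half this angle, whatever the lens; pixels are square), "cx", "cy" (the principal point, pixels), "T" (4x4, takes a point from camera to world coordinates). Camera axes: x right, y down, z forward; pixel columns grow to the right and rows downward; lengths in m; the calibration is good to about 2 mm. A picture is of the moment at which its call begins.
- workorder.hand_in(): hands the job in, once; it reports no verdict.
The state is a dict: "time": time; "qpos": joint angles; "qvel": joint speeds; "joint_efforts": joint torques, N m; "tool_pos": TCP position; "tool_rot": TCP orientation; "contact_force": force on the tool from outside, world axes, zero at the start; "torque": the same for the moment, N m; "opening": finger opening in m.
Only numpy, scipy, OpenCV 4.12 (cv2) and the standard library are available. Lean on these libraries where they do the work, as an engineer would, in place of code of your own. Each camera call takes 0.05 s, during which the arm holds its last target.

## Task

One steel test pin has been left in the small round steel cup. Put it away in the graded rack, in the one hole that matches its diameter (a larger hole would swallow it with slack, which is wrong), feeling for the mouth gently rather than forcing it, and see it past the spring plunger, pushing as needed, until it sits fully home on the bottom of the hole, then let go. Leave the other two pins standing in their white stand.

Things in the scene. Friction and masses are not known exactly. Their poses are not given: they have to be found in the camera images.
- pin16: Plain steel test pin: straight round rod, 16 mm diameter, 80 mm long, about 120 g (+-15 %), upright. Its lowest 5 mm taper evenly to a flat 12 mm foot; a fine groove 6 to 8 mm below the top. Origin: centre of the foot; z up along the pin. It stands in the cup (then it is the pin to put away) or in a well of the stand (then leave it alone).
- pin20: Plain steel test pin: straight round rod, 20 mm diameter, 80 mm long, about 180 g (+-15 %), upright. Its lowest 5 mm taper evenly to a flat 16 mm foot; a fine groove 6 to 8 mm below the top. Origin: centre of the foot; z up along the pin. It stands in the cup (then it is the pin to put away) or in a well of the stand (then leave it alone).
- pin24: Plain steel test pin: straight round rod, 24 mm diameter, 80 mm long, about 260 g (+-15 %), upright. Its lowest 5 mm taper evenly to a flat 20 mm foot; a fine groove 6 to 8 mm below the top. Origin: centre of the foot; z up along the pin. It stands in the cup (then it is the pin to put away) or in a well of the stand (then leave it alone).
- cup: Fixed small steel cup on the table: foot 48 mm across, upper part 36 mm across, 26 mm high, with a round well 28 mm wide whose floor is 12 mm above the table. The pin to put away stands loosely in it, its top 92 mm above the table. Origin: centre of the underside, on the table; z up.
- stand: Fixed white plastic block, 56 x 140 x 26 mm (x, y, z), with two wells 28 mm wide at y = -40 and +40 mm, floors 12 mm above the table; the two other pins stand loosely in them. Origin: centre of the underside, on the table; z up.
- rack: Fixed graded rack: grey channel base 90 x 268 mm (x, y), rails and end stops 30 mm high, holding an aluminium strip 62 x 220 mm, top 45 mm above the table, with five round holes in a row at x = 0. Origin: centre of the underside, on the table; z up, x across the row, y along it to the larger holes. Never press pin and rack together with more than 70 N.
- row (a point): Point on the rack's base, 45 mm above its origin: where the mouth of the middle hole nominally lies. Holes for pins of 12, 16, 20, 24, 28 mm nominally lie at rack y = -88, -44, 0, +44, +88 mm, each 1.5 mm wider than its pin. The strip is firmly clamped anywhere in its channel: the whole row is shifted along y by an unknown 0 to 12 mm either way.
- row_floor (a point): Point on the rack's base, 15 mm above its origin: height of all hole floors (holes are 30 mm deep). In each hole's +x wall, 18 mm below the mouth, a sprung plunger (round 8 mm tip) stands 2 mm into the hole; a pin meets it about 14 to 16 mm down and needs about 2 to 8 N (its own weight included) to pass it and reach the floor. A pin fully home stands 50 mm out of the strip and stays.
There are look-alikes about, which are no part of the job. Leave any turquoise look-alike of the cup alone.

How it is judged:
On the way, in this order (a step that is already met when the one before it is completed fails the run):
1. the pin has been taken out of the cup (horizontal distance between each of pin16, pin20, pin24 and cup above 0.045 m), for 0.1 s.
2. that pin is fully home in the hole of its own diameter (((z of pin16 in the frame of rack between 0.008 and 0.019 m and y of pin16 in the frame of rack between -0.061 and -0.027 m and x of pin16 in the frame of rack between -0.008 and 0.008 m and angle between pin16's own z axis and vertical below 0.12 rad) or (z of pin20 in the frame of rack between 0.008 and 0.019 m and y of pin20 in the frame of rack between -0.017 and 0.017 m and x of pin20 in the frame of rack between -0.008 and 0.008 m and angle between pin20's own z axis and vertical below 0.12 rad) or (z of pin24 in the frame of rack between 0.008 and 0.019 m and y of pin24 in the frame of rack between 0.027 and 0.061 m and x of pin24 in the frame of rack between -0.008 and 0.008 m and angle between pin24's own z axis and vertical below 0.12 rad))), for 0.2 s.
At the end, for the whole second after the job is handed in: The cup is empty; its pin is in the hole of its own diameter, upright within 0.12 rad, its foot within 4 mm of the hole's floor, at rest and released; the other two pins stand within 20 mm of where they were, tilted less than 0.3 rad (all of step 1 and ((z of pin16 in the frame of rack between 0.008 and 0.019 m and y of pin16 in the frame of rack between -0.061 and -0.027 m and x of pin16 in the frame of rack between -0.008 and 0.008 m and angle between pin16's own z axis and vertical below 0.12 rad and linear speed of pin16 below 0.02 m/s and distance of each of pin20, pin24 from where it was at the start of the episode below 0.02 m and angle between each of pin20, pin24's own z axis and vertical below 0.3 rad) or (z of pin20 in the frame of rack between 0.008 and 0.019 m and y of pin20 in the frame of rack between -0.017 and 0.017 m and x of pin20 in the frame of rack between -0.008 and 0.008 m and angle between pin20's own z axis and vertical below 0.12 rad and linear speed of pin20 below 0.02 m/s and distance of each of pin16, pin24 from where it was at the start of the episode below 0.02 m and angle between each of pin16, pin24's own z axis and vertical below 0.3 rad) or (z of pin24 in the frame of rack between 0.008 and 0.019 m and y of pin24 in the frame of rack between 0.027 and 0.061 m and x of pin24 in the frame of rack between -0.008 and 0.008 m and angle between pin24's own z axis and vertical below 0.12 rad and linear speed of pin24 below 0.02 m/s and distance of each of pin16, pin20 from where it was at the start of the episode below 0.02 m and angle between each of pin16, pin20's own z axis and vertical below 0.3 rad))); the robot touches nothing.
It fails at once if the 16 mm pin is pressed against the rack with more than 70 N (contact force between pin16 and rack above 70 N).
It fails at once if the 20 mm pin is pressed against the rack with more than 70 N (contact force between pin20 and rack above 70 N).
It fails at once if the 24 mm pin is pressed against the rack with more than 70 N (contact force between pin24 and rack above 70 N).
It also fails if it takes over 61 s, if anything falls off the work surface, if the arm or the gripper's body presses on something with over 40 N, if the wrist force passes 120 N, or if a joint passes its speed limit or range.

## Working session

There is one attempt and no reset: what is moved stays moved. The work goes in short steps, Python scripts to look and compute and a tool call to move; the robot and the scene stay as the last step left them, time stands still between calls to the robot, and variables do not carry over. Pictures are saved under pics/ and viewed, and the job is handed in when it is done.

Besides the shell and the picture viewer there is one more tool, called after ">>>" by a JSON object that holds its "fn" and its "kwargs", one argument or row to a line. send_rows: Moves the arm, as the interface text tells. Its arguments: {"type":"object","properties":{"series":{"type":"array","items":{"type":"array","items":{"type":"number"}}},"newtons":{"type":"number"}},"required":["series"]}

```bash
mkdir -p pics; cat > h.py <<'E'
import numpy as np,cv2
from cell import observe, imaging, workorder, robot
def cam(n,f=None):
    c=imaging.read_camera(n)
    if f: cv2.imwrite('pics/'+f,c['color'][:,:,::-1])
    return c
def foc(c): return 240/np.tan(np.radians(c['vfov'])/2)
def pts(c):
    f=foc(c);v,u=np.mgrid[:480,:640];z=c['range_z']
    P=np.stack([(u-c['cx'])/f*z,(v-c['cy'])/f*z,z,np.ones_like(z)],-1)
    return (P@c['T'].T)[...,:3]
def ray(c,u,v,h):
    d=c['T'][:3,:3]@np.array([(u-c['cx'])/foc(c),(v-c['cy'])/foc(c),1]);o=c['T'][:3,3]
    return o+d*(h-o[2])/d[2]
E
python3 - <<'E'
from h import *
print(observe(),robot.grasp_offset)
for n in('scene','side','wrist'):
    c=cam(n,n+'0.png');print(n,c['vfov'],c['cx'],c['cy'],c['T'].round(3).tolist())
    np.savez(n+'0.npz',**c)
E
```

```text
{'time': 0.0, 'qpos': array([ 1.08698588e+00,  3.42726337e-01,  1.52501314e+00, -5.83007471e-06,
        1.27540939e+00, -1.46003643e-01]), 'qvel': array([-6.25648412e-04, -9.96010518e-04, -1.07000775e-03,  2.92786487e-05,
       -6.77499668e-04,  1.93899302e-03]), 'joint_efforts': array([ 8.03439689e-04, -4.31249177e+01, -2.44221961e+01,  7.18295923e-02,
        5.57357760e-02, -1.44264586e-04]), 'tool_pos': array([0.17378481, 0.49496885, 0.22604445]), 'tool_rot': array([-3.14005218e+00, -2.20891973e-04,  2.80378738e+00]), 'contact_force': array([-0.00722878,  0.40912472,  0.72230032]), 'torque': array([ 0.00644002,  0.03249589, -0.00872093]), 'opening': 0.09185352733642292} -0.0188
scene 43.0868495297331 311.4882723001371 233.5961222474469 [[0.769, 0.385, -0.511, 0.968], [0.64, -0.467, 0.611, -0.481], [-0.003, -0.796, -0.605, 0.591], [0.0, 0.0, 0.0, 1.0]]
side 47.77184817901976 322.57245754447564 231.65511450379236 [[-0.743, -0.453, 0.494, 0.18], [-0.67, 0.503, -0.547, 0.42], [-0.001, -0.737, -0.676, 0.568], [0.0, 0.0, 0.0, 1.0]]
wrist 65.97170508765709 316.0720915002974 239.04032962040077 [[0.331, 0.909, 0.254, 0.105], [0.944, -0.319, -0.091, 0.52], [-0.001, 0.27, -0.963, 0.385], [0.0, 0.0, 0.0, 1.0]]
```

```bash
ls pics
```

```text
scene0.png
side0.png
wrist0.png
```

View pics/scene0.png

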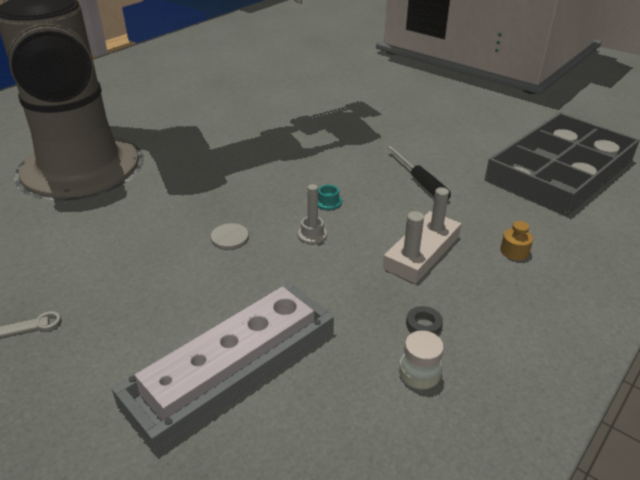

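View pics/side0.png

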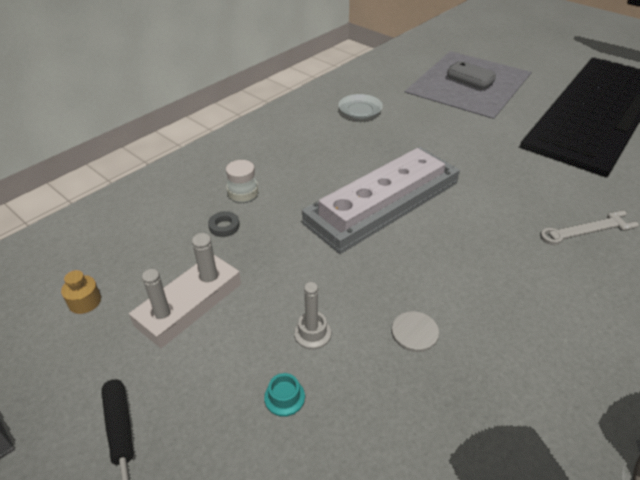

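View pics/wrist0.png

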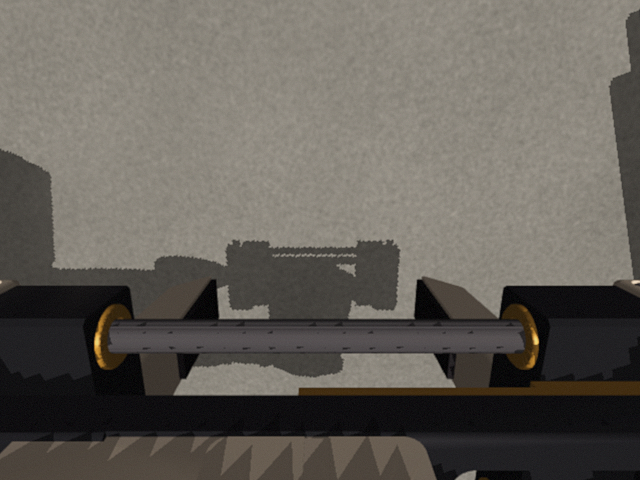

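The scene view shows the pin in the steel cup at (312,205–235), the stand pins at (414,235) and (440,210), and the rack holes from (166,380, small) to (285,306, large). The side view shows the cup pin at (311,305) and the holes from (343,205) to (422,161).

```bash
cat > m.py <<'E'
from h import *
def load(n): return dict(np.load(n+'0.npz'))
for n,boxes,hr in (('scene',{'cup':(300,180,325,222),'A':(404,210,425,255),'B':(430,186,450,230)},(130,285,325,410)),('side',{'cup':(300,282,322,328),'A':(192,232,220,280),'B':(140,268,172,318)},(318,150,450,228))):
    c=load(n);P=pts(c);f=foc(c)
    for k,(a,b,d,e) in boxes.items():
        Q=P[b:e,a:d]; z=Q[...,2]
        # width per row using pixels with z in 40..85mm
        m=(z>.042)&(z<.085)
        ws=[];
        for i in range(m.shape[0]):
            j=np.where(m[i])[0]
            if len(j)>3: ws.append((j[-1]-j[0]+1)*c['range_z'][b+i,a+j].mean()/f)
        top=(z>.089)&(z<.097)
        q=Q[m]; 
        # circle-ish axis fit: xy least squares
        A=np.c_[2*q[:,:2],np.ones(len(q))];s=np.linalg.lstsq(A,(q[:,:2]**2).sum(1),rcond=None)[0]
        print(n,k,'width',np.median(ws).round(4),'fit',s[:2].round(4),np.sqrt(s[2]+s[0]**2+s[1]**2).round(4),'topz',np.nanmax(z).round(3),'topc',Q[top].mean(0).round(4),top.sum())
    a,b,d,e=hr
    g=cv2.cvtColor(c['color'],cv2.COLOR_RGB2GRAY)
    Z=P[...,2]
    m=np.zeros((480,640),np.uint8);m[b:e,a:d]=((np.abs(Z[b:e,a:d]-.045)<.004))
    q=P[m>0];r=cv2.minAreaRect(q[:,:2].astype(np.float32)*1000);print(n,'strip',r,'z',np.median(q[:,2]))
    # holes
    cs,h=cv2.findContours(((g<125)*255).astype(np.uint8)[b:e,a:d],cv2.RETR_CCOMP,cv2.CHAIN_APPROX_NONE)
    for k in cs:
        if 20<cv2.contourArea(k)<700 and len(k)>5:
            # map contour to plane
            w=np.array([ray(c,x+a,y+b,.045)[:2] for x,y in k[:,0]])*1000
            el=cv2.fitEllipse(w.astype(np.float32));print('  hole px',(k[:,0].mean(0)+[a,b]).round(1),'ell',np.round(el[0],1),np.round(el[1],1))
E
python3 m.py
```

```text
scene cup width 0.0153 fit [0.4754 0.1106] 0.0059 topz 0.591 topc [0.4755 0.1105 0.0931] 68
scene A width 0.0241 fit [0.6337 0.1462] 0.0108 topz 0.591 topc [0.6346 0.1448 0.0929] 162
scene B width 0.0198 fit [0.63   0.2253] 0.0086 topz 0.591 topc [0.6309 0.2244 0.0927] 105
scene strip ((567.1590576171875, -157.47958374023438), (221.19090270996094, 65.887939453125), 81.94937896728516) z 0.04651379627791119
  hole px [165.  380.4] ell [ 554.5 -244.8] [11.1 12.8]
  hole px [197.8 360.1] ell [ 560.5 -201.3] [15.5 16.4]
  hole px [228.7 340.9] ell [ 566.5 -157.5] [18.7 20.5]
  hole px [257.5 323.1] ell [ 572.8 -113.9] [22.4 24.3]
  hole px [284.5 306.4] ell [578.8 -70. ] [26.4 28.1]
side cup width 0.0155 fit [0.4737 0.1162] 0.0072 topz 0.568 topc [0.4732 0.1166 0.0923] 126
side A width 0.0245 fit [0.6333 0.1506] 0.0111 topz 0.568 topc [0.632  0.1513 0.0924] 215
side B width 0.0216 fit [0.6295 0.2301] 0.0092 topz 0.568 topc [0.6283 0.2307 0.0924] 184
side strip ((568.0616455078125, -154.48358154296875), (222.12478637695312, 65.45600128173828), 82.23175048828125) z 0.04561808147913993
  hole px [348.  204.2] ell [573.7 -73.3] [ 8.9 18. ]
  hole px [329.3 218.3] ell [575.9 -31.2] [38.9 63.4]
```

```bash
python3 - <<'E'
from h import *
def load(n): return dict(np.load(n+'0.npz'))
for n,bx,hr in(('scene',(295,175,330,245),(130,285,325,410)),('side',(290,275,335,350),(330,150,440,222))):
    c=load(n)
    for t,(a,b,d,e) in(('p',bx),('h',hr)):
        im=c['color'][b:e,a:d,::-1]; s=8 if t=='p' else 5
        cv2.imwrite(f'pics/{n}_{t}.png',cv2.resize(im,None,fx=s,fy=s,interpolation=cv2.INTER_CUBIC)[:600,:800])
    # pin column: midline of narrow pin by row, z 0.04..0.085 mask from depth
    P=pts(c);a,b,d,e=bx
    L=[]
    for v in range(b,e):
        z=P[v,a:d,2];j=np.where((z>.04)&(z<.088))[0]
        if len(j)>3:L.append((v,a+j.mean(),len(j)))
    print(n,L[::4])
c=load('side');g=cv2.cvtColor(c['color'],cv2.COLOR_RGB2GRAY);a,b,d,e=330,150,440,222
for th in(95,110,120,130):
  cs,_=cv2.findContours(((g<th)*255).astype(np.uint8)[b:e,a:d],cv2.RETR_CCOMP,cv2.CHAIN_APPROX_NONE)
  for k in cs:
    if len(k)>7 and cv2.contourArea(k)<500:
        w=np.array([ray(c,x+a,y+b,.045)[:2] for x,y in k[:,0]])*1000
        el=cv2.fitEllipse(w.astype(np.float32));print(th,(k[:,0].mean(0)+[a,b]).round(1),np.round(el[0],1),np.round(el[1],1))
E
```

```text
scene [(192, np.float64(312.5), 8), (196, np.float64(312.5), 10), (200, np.float64(312.5), 10), (204, np.float64(312.5), 10), (208, np.float64(312.5), 10), (212, np.float64(312.5), 10), (216, np.float64(312.5), 10)]
side [(292, np.float64(309.6), 5), (296, np.float64(310.5), 14), (300, np.float64(311.0), 13), (304, np.float64(311.0), 13), (308, np.float64(311.0), 13), (312, np.float64(311.0), 13), (316, np.float64(311.0), 11)]
95 [406.9 206.7] [ 502.4 -143.2] [ 18.3 156.2]
95 [404.7 210.2] [ 502.3 -119.3] [ 4.8 11.5]
110 [334.7 217.8] [569.3 -36.4] [14.7 26.9]
120 [335.2 217.8] [568.9 -36.6] [15.7 28.2]
120 [349.2 204.8] [571.7 -73.7] [ 5.1 15.6]
120 [369.4 192.9] [ 567.1 -115.9] [ 5.2 10. ]
120 [388.  181.7] [ 562.8 -158.7] [5.2 8.7]
130 [336.2 204.5] [587.6 -61.5] [ 6.2 16.2]
130 [346.8 204.7] [574.8 -71.8] [12.5 19.4]
130 [368.2 193.1] [ 568.3 -115.3] [ 8.2 15.6]
130 [358.6 191.5] [ 576.1 -109.9] [12.8 15.6]
130 [387.2 181.7] [ 563.4 -157.4] [ 8.5 11.5]
130 [404. 171.] [ 559.9 -199. ] [ 7.6 13.1]
130 [372.1 167.9] [ 604.6 -170.9] [ 4.5 14.6]
130 [422.3 160.7] [ 554.3 -242.6] [5.9 9. ]
130 [336.1 159.7] [ 663.6 -149.1] [ 5.5 13.1]
130 [432.5 153.9] [ 554.1 -271.1] [ 7.1 29.8]
130 [389.7 153.9] [ 606.1 -223.6] [30.4 50.6]
130 [396.  154.9] [ 598.  -227.4] [6.4 8.9]
130 [353.6 152.5] [ 655.1 -185.1] [ 7.2 17.3]
130 [345.4 151.3] [ 670.5 -182.1] [ 2.6 20.3]
130 [335.5 151.2] [ 680.9 -166.8] [ 4.6 11.7]
```

View pics/side_h.png

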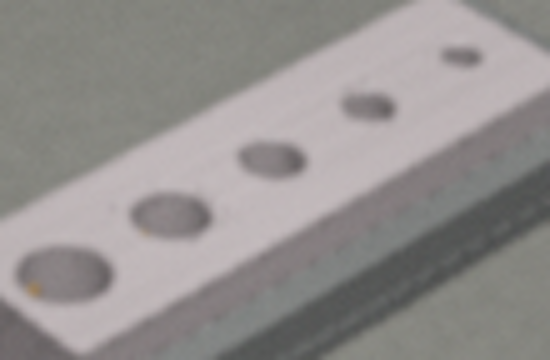

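View pics/scene_p.png

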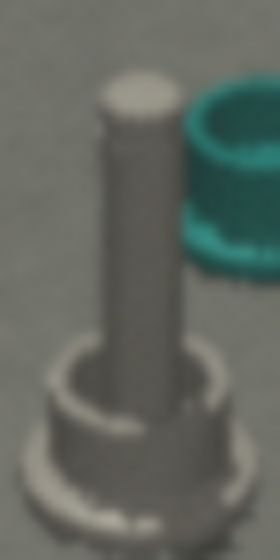

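View pics/side_p.png

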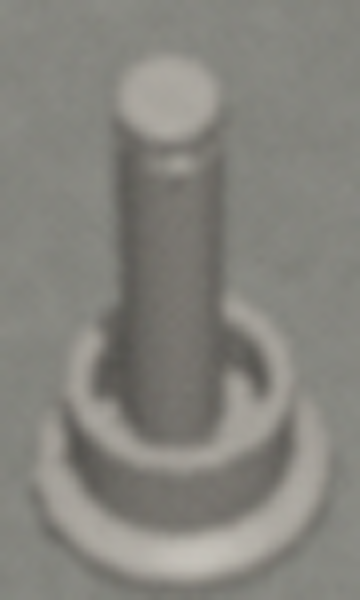

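The 8x and 5x crops put the pin's top centre at scene (312.6,187.1) and side (311.1,287.3). In the side view the 16 mm hole is at (403.8,171.2).

```bash
python3 - <<'E'
from h import *
def load(n): return dict(np.load(n+'0.npz'))
s,d=load('scene'),load('side')
print('pin',ray(s,312.2,186.7,.092),ray(d,310.7,286.8,.092))
print('hole16',ray(s,197.8,360.1,.045),ray(d,403.4,170.8,.045))
print('hole20',ray(s,228.7,340.9,.045),ray(d,330+272/5-.4,150+160/5-.4,.045))
E
```

```text
pin [0.47260779 0.11342402 0.092     ] [0.4737355  0.11578689 0.092     ]
hole16 [ 0.56060217 -0.20140113  0.045     ] [ 0.56182744 -0.19850999  0.045     ]
hole20 [ 0.566664   -0.15741888  0.045     ] [ 0.56771833 -0.15441743  0.045     ]
```

The cup holds pin16: its measured width is 15.4 mm, and the stand pins measure 24 and about 20 mm. I'm moving above it.

>>> {"fn": "send_rows", "kwargs": {
  "series": [
    [-0.029, -0.0185, 0, 0, 0, 0, 0],
    [-0.029, -0.0185, 0, 0, 0, 0, 0],
    [-0.029, -0.0185, 0, 0, 0, 0, 0],
    [-0.029, -0.0185, 0, 0, 0, 0, 0],
    [-0.029, -0.0185, 0, 0, 0, 0, 0]
  ],
  "newtons": 30
}}

```text
time: 0.57
tool_pos: [0.2806, 0.3586, 0.2266]
tool_rot: [-3.141, -0.0, 2.804]
contact_force: [0.3, -0.2, -0.2]
opening: 0.0919
```

>>> {"fn": "send_rows", "kwargs": {
  "series": [
    [-0.029, -0.0185, 0, 0, 0, 0, 0],
    [-0.029, -0.0185, 0, 0, 0, 0, 0],
    [-0.029, -0.0185, 0, 0, 0, 0, 0],
    [-0.029, -0.0185, 0, 0, 0, 0, 0],
    [-0.029, -0.0185, 0, 0, 0, 0, 0]
  ]
}}

```text
time: 0.98
tool_pos: [0.3869, 0.2232, 0.2267]
tool_rot: [3.142, -0.0, 2.804]
contact_force: [1.1, 1.2, -0.3]
opening: 0.0913
```

>>> {"fn": "send_rows", "kwargs": {
  "series": [
    [-0.029, -0.0185, 0, 0, 0, 0, 0],
    [-0.029, -0.0185, 0, 0, 0, 0, 0],
    [-0.029, -0.0185, 0, 0, 0, 0, 0],
    [-0.029, -0.0185, 0, 0, 0, 0, 0],
    [0, 0, 0, 0, 0, 0, 0]
  ]
}}

```text
time: 1.4
tool_pos: [0.4743, 0.1122, 0.2264]
tool_rot: [-3.14, 0.002, 2.799]
contact_force: [-1.1, 0.4, 0.0]
opening: 0.0918
```

```bash
cat >> h.py <<'E'
from scipy.spatial.transform import Rotation as Ro
def totool(target):
    o=observe();R=Ro.from_euler('xyz',o['tool_rot']).as_matrix()
    print('t',round(o['time'],2),'tcp',o['tool_pos'].round(4),'rot',o['tool_rot'].round(4),'F',o['contact_force'].round(2),'open',round(o['opening'],4))
    print('need',(R.T@(np.array(target)-o['tool_pos'])).round(4))
E
python3 - <<'E'
from h import *
totool([.4732,.1146,.056]);c=cam('wrist','w1.png')
o=c['T']; 
q=np.linalg.inv(o)@np.array([.4732,.1146,.092,1]);f=foc(c);print(q[0]/q[2]*f+c['cx'],q[1]/q[2]*f+c['cy'])
E
```

```text
t 1.4 tcp [0.4743 0.1122 0.2264] rot [-3.1405e+00  2.0000e-03  2.7994e+00] F [-1.05  0.43  0.01] open 0.0918
need [0.0022 0.0021 0.1704]
317.80864778975365 225.6421883015308
```

View pics/w1.png

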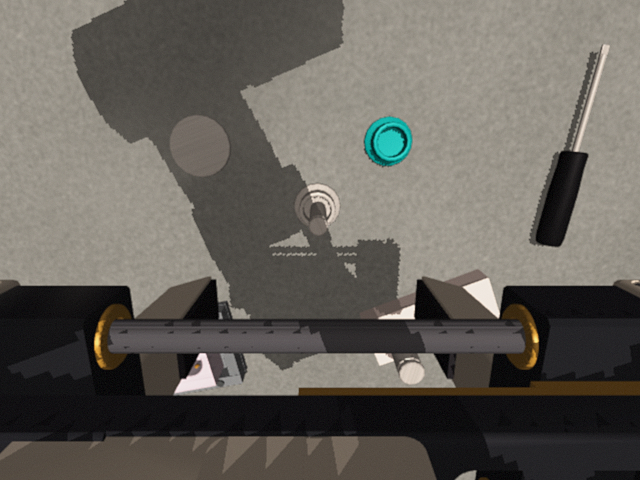

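In the wrist view the pin top is at (318,226), within 1 px of the prediction. Descending.

>>> {"fn": "send_rows", "kwargs": {
  "series": [
    [0.001, 0.001, 0.03, 0, 0, 0, 0.3],
    [0.0012, 0.001, 0.03, 0, 0, 0, 0.3],
    [0, 0, 0.03, 0, 0, 0, 0.3],
    [0, 0, 0.03, 0, 0, 0, 0.3],
    [0, 0, 0.01, 0, 0, 0, 0.3]
  ]
}}

```text
time: 1.87
tool_pos: [0.4665, 0.1197, 0.093]
tool_rot: [-3.139, -0.006, 2.805]
contact_force: [-0.8, -0.3, -0.2]
opening: 0.0657
```

```bash
python3 - <<'E'
from h import *
totool([.4732,.1146,.056]);c=cam('wrist','w2.png');cam('side','s2.png')
E
```

```text
t 1.87 tcp [0.4665 0.1197 0.093 ] rot [-3.1391 -0.0063  2.8046] F [-0.84 -0.28 -0.24] open 0.0657
need [-0.0082 -0.0026  0.037 ]
```

View pics/w2.png

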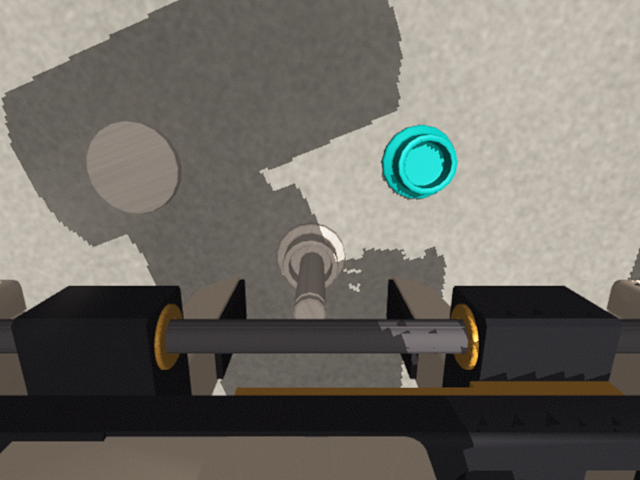

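View pics/s2.png

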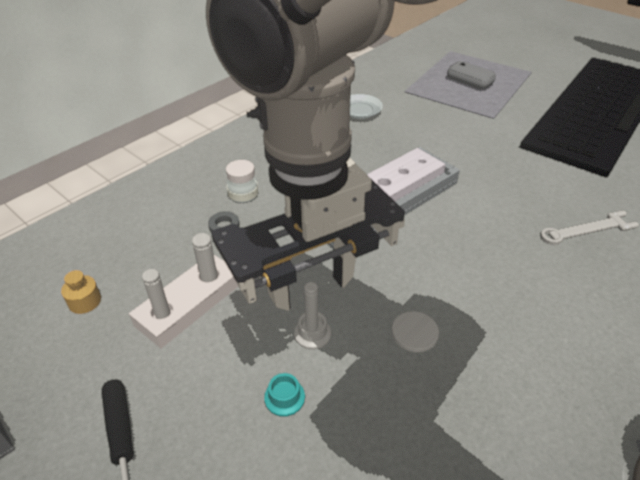

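The pin top sits centred between the fingers at (310,308) in the wrist view. The pose reading lagged, so I'm letting the arm settle.

>>> {"fn": "send_rows", "kwargs": {
  "series": [
    [0, 0, 0, 0, 0, 0, 0.3],
    [0, 0, 0, 0, 0, 0, 0.3],
    [0, 0, 0, 0, 0, 0, 0.3]
  ]
}}

```text
time: 2.22
tool_pos: [0.4705, 0.1194, 0.098]
tool_rot: [3.14, 0.002, 2.804]
contact_force: [0.1, 0.5, 0.4]
opening: 0.064
```

```bash
python3 - <<'E'
from h import *
totool([.4732,.1146,.056])
E
```

```text
t 2.22 tcp [0.4705 0.1194 0.098 ] rot [3.1404e+00 2.4000e-03 2.8042e+00] F [0.08 0.55 0.38] open 0.064
need [-0.004  -0.0037  0.042 ]
```

>>> {"fn": "send_rows", "kwargs": {
  "series": [
    [-0.002, -0.002, 0, 0, 0, 0, 0.3],
    [-0.002, -0.0017, 0.01, 0, 0, 0, 0.3],
    [0, 0, 0.016, 0, 0, 0, 0.3],
    [0, 0, 0.016, 0, 0, 0, 0.3],
    [0, 0, 0, 0, 0, 0, 0.3]
  ]
}}

```text
time: 2.63
tool_pos: [0.4707, 0.1138, 0.0522]
tool_rot: [-3.14, -0.004, 2.803]
contact_force: [-0.8, 0.0, -0.2]
opening: 0.0641
```

>>> {"fn": "send_rows", "kwargs": {
  "series": [
    [0, 0, 0, 0, 0, 0, 0.3],
    [0, 0, 0, 0, 0, 0, 0.3]
  ]
}}

```text
time: 2.8
tool_pos: [0.4728, 0.1141, 0.0551]
tool_rot: [3.141, 0.001, 2.804]
contact_force: [0.1, -1.0, 0.4]
opening: 0.0644
```

```bash
python3 - <<'E'
from h import *
totool([.4732,.1146,.056]);c=cam('wrist','w3.png')
E
```

```text
t 2.8 tcp [0.4728 0.1141 0.0551] rot [3.1413e+00 6.0000e-04 2.8036e+00] F [ 0.11 -0.97  0.38] open 0.0644
need [-0.0003  0.0006 -0.0009]
```

View pics/w3.png

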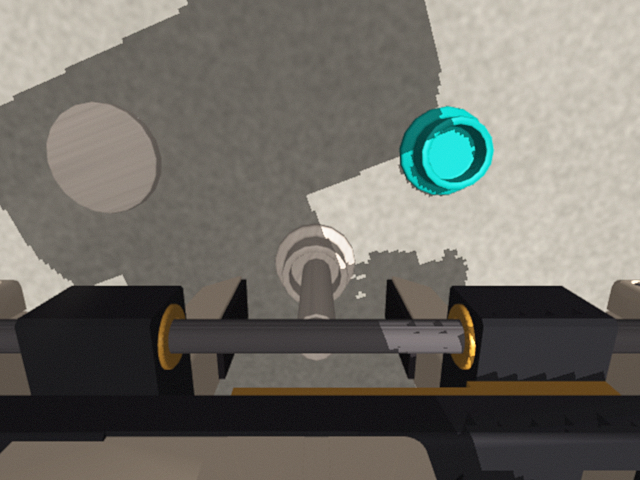

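The pin is centred between the fingers at u≈316. Closing.

>>> {"fn": "send_rows", "kwargs": {
  "series": [
    [0, 0, 0, 0, 0, 0, 0.6],
    [0, 0, 0, 0, 0, 0, 0.8],
    [0, 0, 0, 0, 0, 0, 1],
    [0, 0, 0, 0, 0, 0, 1],
    [0, 0, 0, 0, 0, 0, 1]
  ],
  "newtons": 30
}}

```text
time: 3.27
tool_pos: [0.4724, 0.1143, 0.0549]
tool_rot: [3.141, 0.0, 2.804]
contact_force: [-0.3, -0.8, -0.2]
opening: 0.0354
```

>>> {"fn": "send_rows", "kwargs": {
  "series": [
    [0, 0, 0, 0, 0, 0, 1],
    [0, 0, 0, 0, 0, 0, 1],
    [0, 0, 0, 0, 0, 0, 1]
  ]
}}

```text
time: 3.52
tool_pos: [0.4723, 0.1143, 0.0547]
tool_rot: [3.142, -0.0, 2.804]
contact_force: [0.5, -0.4, 1.0]
opening: 0.0154
```

>>> {"fn": "send_rows", "kwargs": {
  "series": [
    [0, 0, -0.01, 0, 0, 0, 1],
    [0, 0, -0.02, 0, 0, 0, 1],
    [0, 0, -0.025, 0, 0, 0, 1],
    [0, 0, -0.025, 0, 0, 0, 1],
    [0, 0, 0, 0, 0, 0, 1]
  ]
}}

```text
time: 3.93
tool_pos: [0.4748, 0.1145, 0.1388]
tool_rot: [3.138, 0.007, 2.804]
contact_force: [0.2, 0.3, -0.9]
opening: 0.0151
```

```bash
python3 - <<'E'
from h import *
totool([.5612,-.200,.136]);c=cam('wrist','w4.png');cam('side','s4.png')
E
```

```text
t 3.93 tcp [0.4748 0.1145 0.1388] rot [3.1384 0.007  2.8039] F [ 0.2   0.32 -0.9 ] open 0.0151
need [-0.1857 -0.2681  0.0033]
```

View pics/w4.png

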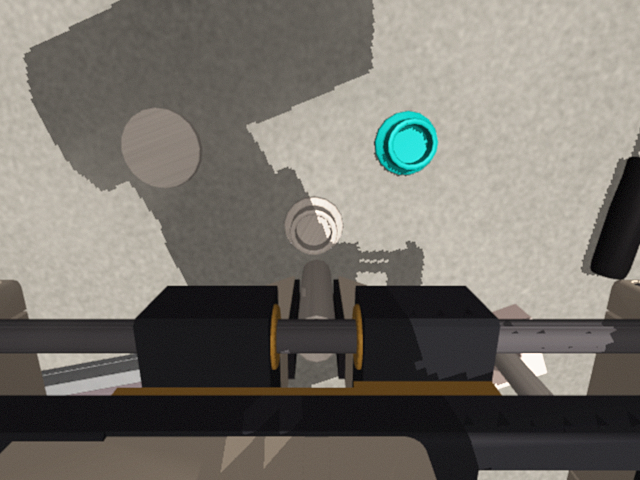

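View pics/s4.png

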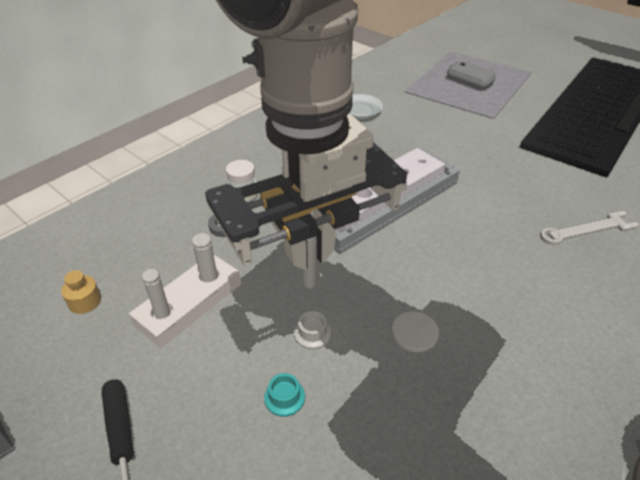

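Pin lifted out and the cup is empty (wrist view: cup at (314,225), pin in the jaws at (316,290)). Moving to the rack.

>>> {"fn": "send_rows", "kwargs": {
  "series": [
    [-0.0187, -0.0267, 0, 0, 0, 0, 1],
    [-0.0187, -0.0267, 0, 0, 0, 0, 1],
    [-0.0187, -0.0267, 0, 0, 0, 0, 1],
    [-0.0187, -0.0267, 0, 0, 0, 0, 1],
    [-0.0187, -0.0267, 0, 0, 0, 0, 1]
  ]
}}

```text
time: 4.45
tool_pos: [0.5155, -0.0439, 0.133]
tool_rot: [-3.141, -0.003, 2.804]
contact_force: [0.5, -0.0, -1.3]
opening: 0.0154
```

>>> {"fn": "send_rows", "kwargs": {
  "series": [
    [-0.0187, -0.0267, 0, 0, 0, 0, 1],
    [-0.0187, -0.0267, 0, 0, 0, 0, 1],
    [-0.0187, -0.0267, 0, 0, 0, 0, 1],
    [-0.0187, -0.0267, 0, 0, 0, 0, 1],
    [-0.0187, -0.0267, 0, 0, 0, 0, 1]
  ]
}}

```text
time: 4.87
tool_pos: [0.5595, -0.2009, 0.1326]
tool_rot: [3.141, -0.003, 2.804]
contact_force: [1.2, 0.4, -0.6]
opening: 0.0154
```

>>> {"fn": "send_rows", "kwargs": {
  "series": [
    [0, 0, 0, 0, 0, 0, 1],
    [0, 0, 0, 0, 0, 0, 1],
    [0, 0, 0, 0, 0, 0, 1],
    [0, 0, 0, 0, 0, 0, 1],
    [0, 0, 0, 0, 0, 0, 1]
  ]
}}

```text
time: 5.28
tool_pos: [0.5599, -0.1982, 0.1343]
tool_rot: [3.141, -0.001, 2.805]
contact_force: [0.9, -0.1, -0.7]
opening: 0.0152
```

```bash
python3 - <<'E'
from h import *
totool([.5612,-.200,.136]);c=cam('wrist','w5.png');np.savez('wrist5.npz',**c)
for n in('scene','side'):
  c=cam(n,n+'5.png');np.savez(n+'5.npz',**c)
E
```

```text
t 5.28 tcp [ 0.5599 -0.1982  0.1343] rot [ 3.1412e+00 -1.1000e-03  2.8052e+00] F [ 0.93 -0.06 -0.72] open 0.0152
need [-0.0018 -0.0012 -0.0017]
```

View pics/w5.png

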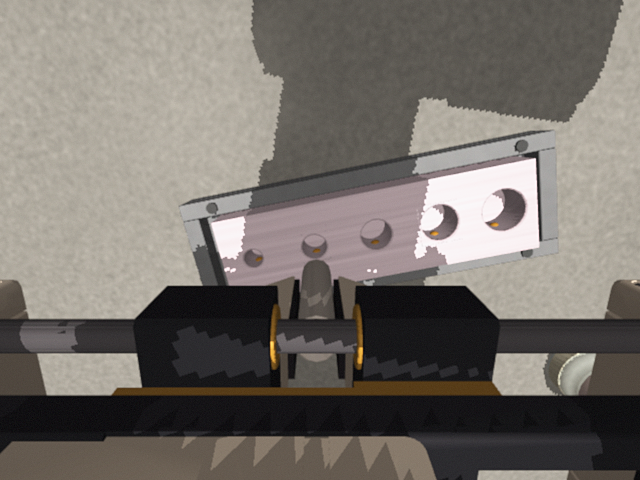

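View pics/scene5.png

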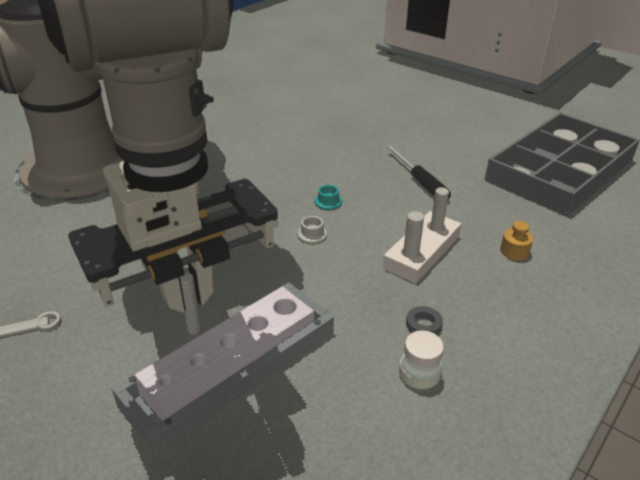

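View pics/side5.png

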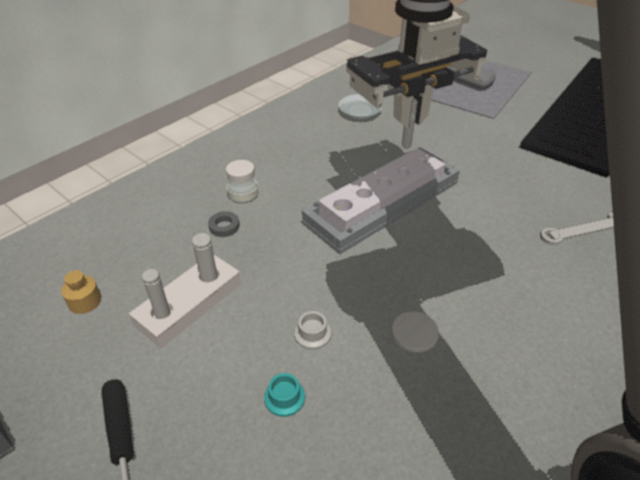

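In the wrist view the 16 mm hole (second smallest) is at (314,246), just beyond the pin foot at (316,266). Next I'll compare foot and hole within each camera.

```bash
python3 - <<'E'
from h import *
L=lambda n:dict(np.load(n+'5.npz'))
for n,(a,b,d,e) in(('wrist',(280,225,355,300)),('scene',(170,260,225,380)),('side',(380,100,440,190))):
    c=L(n);im=c['color'][b:e,a:d,::-1];s=min(800//(d-a),600//(e-b));cv2.imwrite(f'pics/z_{n}.png',cv2.resize(im,None,fx=s,fy=s,interpolation=cv2.INTER_CUBIC));print(n,s)
    T=np.linalg.inv(c['T'])
    for nm,p in(('foot',[.5599,-.1982,.0915]),('hole',[.5612,-.2,.045])):
        q=T@np.array(p+[1]);print(n,nm,q[0]/q[2]*foc(c)+c['cx'],q[1]/q[2]*foc(c)+c['cy'])
E
```

```text
wrist 8
wrist foot 314.99901407005314 266.4969324671701
wrist hole 313.3489346277977 246.32643431346688
scene 5
scene foot 194.71651415384022 330.37681871964196
scene hole 199.04998777517713 359.6388755720433
side 6
side foot 407.2682033650613 147.21822694352107
side hole 404.25460606362145 170.54875488077133
```

View pics/z_wrist.png

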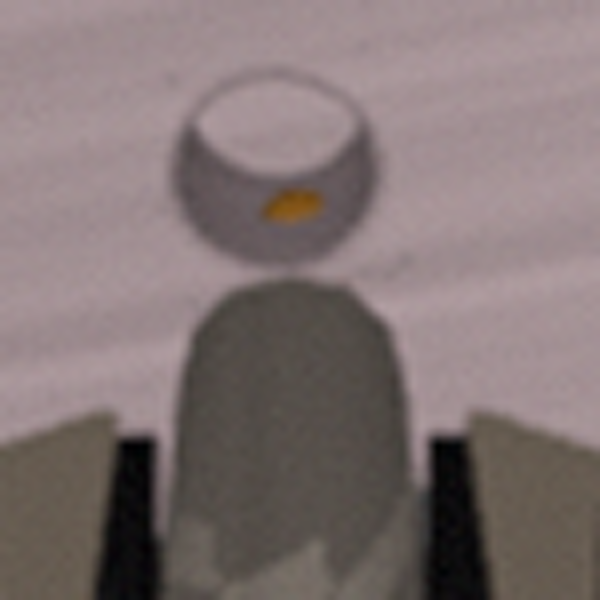

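View pics/z_scene.png

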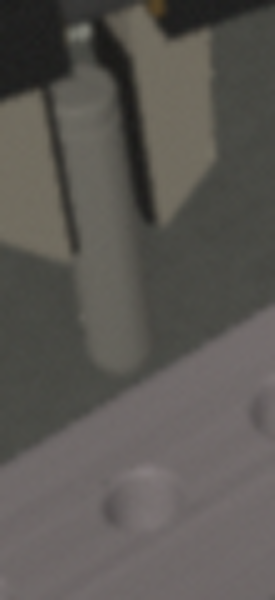

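View pics/z_side.png

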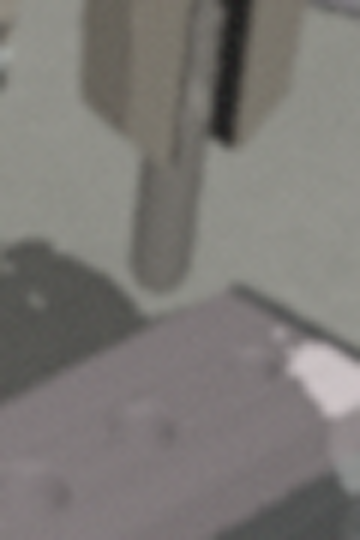

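```bash
python3 - <<'E'
from h import *
L=lambda n:dict(np.load(n+'5.npz'))
t=np.linspace(0,2*np.pi,361)
def ring(c,x,y,z,r):
    P=np.c_[x+r*np.cos(t),y+r*np.sin(t),0*t+z,1+0*t]@np.linalg.inv(c['T']).T
    return P[:,0]/P[:,2]*foc(c)+c['cx'],P[:,1]/P[:,2]*foc(c)+c['cy']
for n in('wrist','scene','side'):
    c=L(n)
    for nm,z,r in(('foot',.0915,.006),('shoulder',.0965,.008)):
        u,v=ring(c,.5599,-.1982,z,r);print(n,nm,'u',u.min().round(1),u.max().round(1),'v',v.min().round(1),v.max().round(1))
    u,v=ring(c,.5612,-.2,.045,.00875);print(n,'hole u',u.min().round(1),u.max().round(1),'v',v.min().round(1),v.max().round(1))
c=L('wrist');print('wrist hole',ray(c,314.1,245.2,.045))
for z in(.0915,):
  e=.001
  for n in('wrist','scene','side'):
    c=L(n);print(n,[ [a.mean().round(2) for a in np.subtract(ring(c,.5599+dx,-.1982+dy,z,.006),ring(c,.5599,-.1982,z,.006))] for dx,dy in((e,0),(0,e))])
E
```

```text
wrist foot u 304.6 325.4 v 256.6 276.2
wrist shoulder u 300.8 329.1 v 256.1 282.7
wrist hole u 300.9 325.8 v 234.3 258.2
scene foot u 189.3 200.1 v 326.5 334.3
scene shoulder u 186.9 201.4 v 322.1 332.5
scene hole u 191.5 206.6 v 353.9 365.5
side foot u 403.4 411.1 v 145.1 149.4
side shoulder u 402.4 412.8 v 141.7 147.4
side hole u 398.8 409.7 v 167.4 173.8
wrist hole [ 0.56059682 -0.1992306   0.045     ]
wrist [[np.float64(0.57), np.float64(1.54)], [np.float64(1.63), np.float64(-0.54)]]
scene [[np.float64(0.6), np.float64(0.42)], [np.float64(0.67), np.float64(-0.5)]]
side [[np.float64(-0.52), np.float64(-0.24)], [np.float64(-0.37), np.float64(0.27)]]
```

>>> {"fn": "send_rows", "kwargs": {
  "series": [
    [0, -0.0015, 0.01, 0, 0, 0, 1],
    [0, 0, 0.01, 0, 0, 0, 1],
    [0, 0, 0.01, 0, 0, 0, 1],
    [0, 0, 0.003, 0, 0, 0, 1],
    [0, 0, 0, 0, 0, 0, 1]
  ]
}}

```text
time: 5.85
tool_pos: [0.5588, -0.2006, 0.0998]
tool_rot: [3.141, -0.003, 2.804]
contact_force: [-0.9, -0.5, -1.1]
opening: 0.0151
```

>>> {"fn": "send_rows", "kwargs": {
  "series": [
    [0, 0, 0, 0, 0, 0, 1],
    [0, 0, 0, 0, 0, 0, 1],
    [0, 0, 0, 0, 0, 0, 1]
  ]
}}

```text
time: 6.1
tool_pos: [0.5601, -0.2012, 0.1022]
tool_rot: [-3.142, 0.001, 2.804]
contact_force: [0.2, -0.1, -0.9]
opening: 0.0153
```

```bash
python3 - <<'E'
from h import *
totool([.5612,-.200,.1])
for n,(a,b,d,e) in(('wrist',(280,225,355,300)),('scene',(170,310,235,385)),('side',(375,125,440,190))):
    c=cam(n);np.savez(n+'6.npz',**c);im=c['color'][b:e,a:d,::-1];cv2.imwrite(f'pics/y_{n}.png',cv2.resize(im,None,fx=8,fy=8,interpolation=cv2.INTER_CUBIC))
E
```

```text
t 6.1 tcp [ 0.5601 -0.2012  0.1022] rot [-3.1416e+00  9.0000e-04  2.8038e+00] F [ 0.2  -0.09 -0.89] open 0.0153
need [-0.0006  0.0015  0.0022]
```

View pics/y_wrist.png

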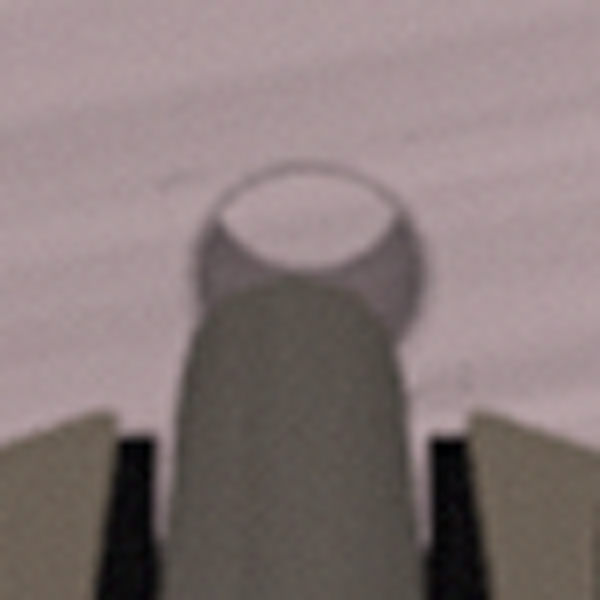

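View pics/y_scene.png

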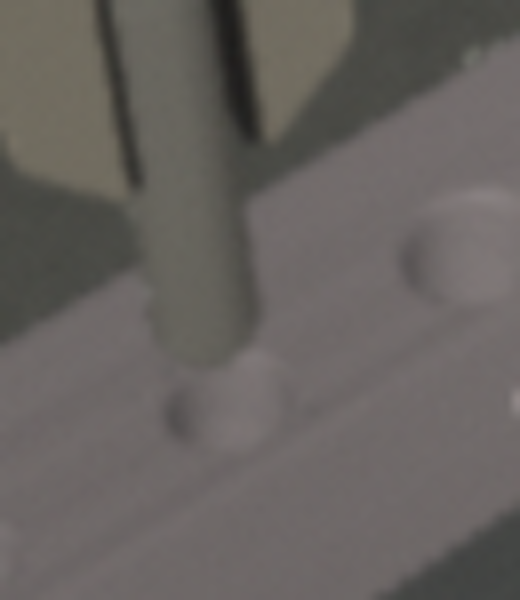

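View pics/y_side.png

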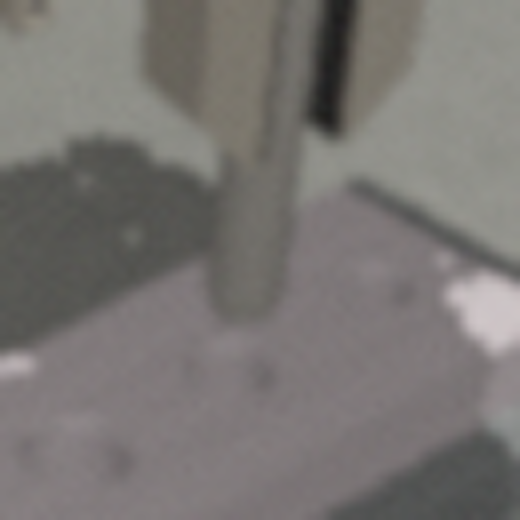

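```bash
python3 - <<'E'
from h import *
L=lambda n:dict(np.load(n+'6.npz'))
tx=np.array([np.cos(2.804),np.sin(2.804),0]);ty=np.array([np.sin(2.804),-np.cos(2.804),0])
c=L('wrist');zf=.0594
top=ray(c,318.3,244.6,.045);H=top-.00875*tx;H2=ray(c,318.3,258.3,.045)
F=ray(c,316.6,259.0,zf)-.006*tx
l=ray(c,280+196/8-.4,258,.045);r=ray(c,280+424/8-.4,258,.045);print('w',np.linalg.norm(l-r))
print(H,H2,F,'delta tool',(H-F)@tx,(H-F)@ty)
# scene: hole from start contour, foot bottom arc
for n,hu,hv,fu,fv,h0 in(('scene',None,None,170+202/8-.4,310+368/8-.4,[.5606,-.2014,.045]),('side',None,None,375+240/8-.4,125+322/8-.4,[.5618,-.1985,.045])):
    c=L(n);b=c['T'][:3,3]-np.array([.56,-.2,0]);b[2]=0;b/=np.linalg.norm(b)
    F=ray(c,fu,fv,zf)-.006*b;d=np.array(h0)-F;print(n,F,'delta tool',d@tx,d@ty)
E
```

```text
w 0.017532123623449948
[ 0.56059504 -0.19928003  0.045     ] [ 0.56064253 -0.19928191  0.045     ] [ 0.56174561 -0.20079943  0.0594    ] delta tool 0.0015888689939863435 0.0010525475526095666
scene [ 0.55874987 -0.20301473  0.0594    ] delta tool -0.0012108744557869189 0.0021363810344167344
side [ 0.56245265 -0.20095854  0.0594    ] delta tool 0.001430117976514608 0.0021035983469468948
```

>>> {"fn": "send_rows", "kwargs": {
  "series": [
    [0.001, 0.0014, 0.004, 0, 0, 0, 1],
    [0, 0, 0.004, 0, 0, 0, 1],
    [0, 0, 0.002, 0, 0, 0, 1],
    [0, 0, 0, 0, 0, 0, 1],
    [0, 0, 0, 0, 0, 0, 1]
  ]
}}

```text
time: 6.67
tool_pos: [0.5592, -0.1993, 0.0914]
tool_rot: [3.141, -0.001, 2.804]
contact_force: [0.2, 0.3, -0.4]
opening: 0.0155
```

```bash
python3 - <<'E'
from h import *
totool([.5612,-.200,.088])
for n,(a,b,d,e) in(('wrist',(280,225,355,300)),('scene',(170,310,235,385)),('side',(375,125,440,190))):
    c=cam(n);np.savez(n+'7.npz',**c);im=c['color'][b:e,a:d,::-1];cv2.imwrite(f'pics/x_{n}.png',cv2.resize(im,None,fx=8,fy=8,interpolation=cv2.INTER_CUBIC))
E
```

```text
t 6.67 tcp [ 0.5592 -0.1993  0.0914] rot [ 3.1414e+00 -6.0000e-04  2.8038e+00] F [ 0.17  0.25 -0.41] open 0.0155
need [-0.0021  0.      0.0034]
```

View pics/x_wrist.png

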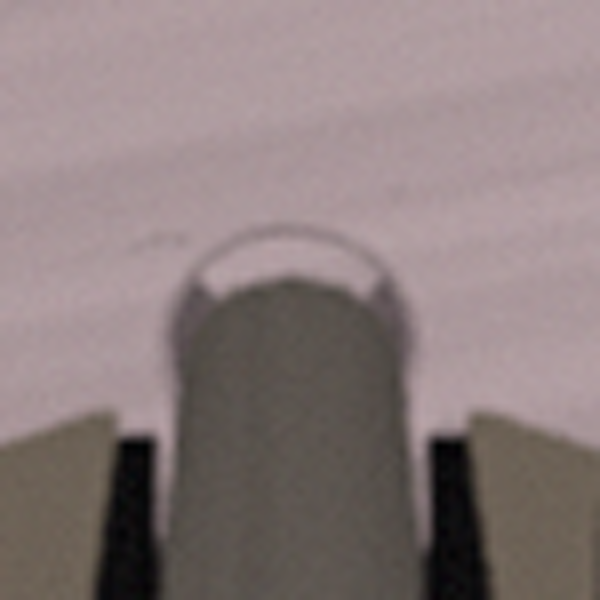

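View pics/x_scene.png

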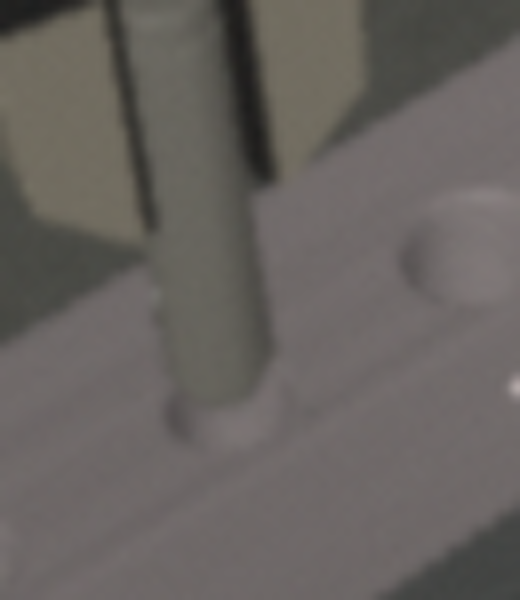

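```bash
python3 - <<'E'
from h import *
c=dict(np.load('wrist7.npz'));tx=np.array([np.cos(2.804),np.sin(2.804),0]);ty=np.array([np.sin(2.804),-np.cos(2.804),0])
for zf in(.0476,.0486,.0496):
    H=ray(c,280+292/8-.4,225+227/8-.4,.045)-.00875*tx;F=ray(c,280+294/8-.4,225+276/8-.4,zf)-.006*tx
    print(H,F,(H-F)@tx,(H-F)@ty)
c=dict(np.load('scene7.npz'));b=c['T'][:3,3]-np.array([.56,-.2,0]);b[2]=0;b/=np.linalg.norm(b)
F=ray(c,170+213/8-.4,310+410/8-.4,.0486)-.006*b;H=ray(c,170+227/8-.4,310+452/8-.4,.045)-.00875*b;d=H-F;print(F,H,d@tx,d@ty)
E
```

```text
[ 0.56093946 -0.19923367  0.045     ] [ 0.56110756 -0.19914014  0.0476    ] 0.00012763261335250873 -0.00014392656289147714
[ 0.56093946 -0.19923367  0.045     ] [ 0.5607868  -0.19902853  0.0486    ] -0.0002119894093583093 -0.0001429915094062258
[ 0.56093946 -0.19923367  0.045     ] [ 0.56046604 -0.19891693  0.0496    ] -0.0005516114320691272 -0.00014205645592097447
[ 0.55778665 -0.20176025  0.0486    ] [ 0.56032748 -0.20236196  0.045     ] -0.0025967075315967633 0.0002738184642062558
```

Aligned to a few tenths of a millimetre in the wrist view. Feeling downward now.

>>> {"fn": "send_rows", "kwargs": {
  "series": [
    [-0.0004, 0, 0.001, 0, 0, 0, 1],
    [0, 0, 0.001, 0, 0, 0, 1],
    [0, 0, 0.001, 0, 0, 0, 1],
    [0, 0, 0.001, 0, 0, 0, 1],
    [0, 0, 0, 0, 0, 0, 1]
  ]
}}

```text
time: 7.23
tool_pos: [0.5596, -0.1995, 0.0874]
tool_rot: [3.141, -0.0, 2.804]
contact_force: [-0.2, -0.3, -0.1]
opening: 0.0154
```

>>> {"fn": "send_rows", "kwargs": {
  "series": [
    [0, 0, 0.001, 0, 0, 0, 1],
    [0, 0, 0.001, 0, 0, 0, 1],
    [0, 0, 0, 0, 0, 0, 1]
  ]
}}

```text
time: 7.48
tool_pos: [0.5596, -0.1995, 0.0855]
tool_rot: [3.141, -0.0, 2.804]
contact_force: [-0.2, -0.0, -0.8]
opening: 0.0157
```

>>> {"fn": "send_rows", "kwargs": {
  "series": [
    [0, 0, 0.001, 0, 0, 0, 1],
    [0, 0, 0.001, 0, 0, 0, 1],
    [0, 0, 0, 0, 0, 0, 1]
  ]
}}

```text
time: 7.73
tool_pos: [0.5596, -0.1994, 0.0835]
tool_rot: [3.141, -0.0, 2.804]
contact_force: [0.6, -1.5, -0.8]
opening: 0.0155
```

>>> {"fn": "send_rows", "kwargs": {
  "series": [
    [0, 0, 0.001, 0, 0, 0, 1],
    [0, 0, 0.001, 0, 0, 0, 1],
    [0, 0, 0, 0, 0, 0, 1]
  ]
}}

```text
time: 7.98
tool_pos: [0.5596, -0.1995, 0.0815]
tool_rot: [3.141, -0.0, 2.804]
contact_force: [-1.2, 0.5, -1.0]
opening: 0.0155
```

>>> {"fn": "send_rows", "kwargs": {
  "series": [
    [0, 0, 0.001, 0, 0, 0, 1],
    [0, 0, 0.001, 0, 0, 0, 1],
    [0, 0, 0, 0, 0, 0, 1]
  ]
}}

```text
time: 8.23
tool_pos: [0.5596, -0.1995, 0.0795]
tool_rot: [3.141, -0.0, 2.804]
contact_force: [0.6, 0.1, -0.9]
opening: 0.0156
```

>>> {"fn": "send_rows", "kwargs": {
  "series": [
    [0, 0, 0.001, 0, 0, 0, 1],
    [0, 0, 0.001, 0, 0, 0, 1],
    [0, 0, 0, 0, 0, 0, 1]
  ]
}}

```text
time: 8.48
tool_pos: [0.5596, -0.1995, 0.0775]
tool_rot: [3.141, -0.0, 2.804]
contact_force: [-1.3, -0.5, -1.5]
opening: 0.0159
```

>>> {"fn": "send_rows", "kwargs": {
  "series": [
    [0, 0, 0.001, 0, 0, 0, 1],
    [0, 0, 0.001, 0, 0, 0, 1],
    [0, 0, 0.001, 0, 0, 0, 1],
    [0, 0, 0, 0, 0, 0, 1]
  ]
}}

```text
time: 8.82
tool_pos: [0.5596, -0.1995, 0.0745]
tool_rot: [3.141, -0.0, 2.804]
contact_force: [-1.0, 0.2, -1.7]
opening: 0.015
```

>>> {"fn": "send_rows", "kwargs": {
  "series": [
    [0, 0, 0.001, 0, 0, 0, 1],
    [0, 0, 0.001, 0, 0, 0, 1],
    [0, 0, 0, 0, 0, 0, 1]
  ]
}}

```text
time: 9.07
tool_pos: [0.5596, -0.1995, 0.0725]
tool_rot: [3.141, -0.0, 2.804]
contact_force: [-0.0, 0.2, -1.0]
opening: 0.0158
```

>>> {"fn": "send_rows", "kwargs": {
  "series": [
    [0, 0, 0.001, 0, 0, 0, 1],
    [0, 0, 0.001, 0, 0, 0, 1],
    [0, 0, 0, 0, 0, 0, 1]
  ]
}}

```text
time: 9.32
tool_pos: [0.5596, -0.1995, 0.0705]
tool_rot: [3.141, -0.0, 2.804]
contact_force: [0.6, 0.9, -1.0]
opening: 0.0151
```

```bash
python3 - <<'E'
from h import *
totool([.5596,-.1995,.0578]);cam('wrist','w8.png');c=cam('scene');cv2.imwrite('pics/s8.png',cv2.resize(c['color'][250:420,110:340,::-1],None,fx=3,fy=3,interpolation=cv2.INTER_CUBIC))
E
```

```text
t 9.32 tcp [ 0.5596 -0.1995  0.0705] rot [ 3.1415e+00 -3.0000e-04  2.8038e+00] F [ 0.56  0.86 -0.96] open 0.0151
need [-0.     -0.      0.0127]
```

View pics/w8.png

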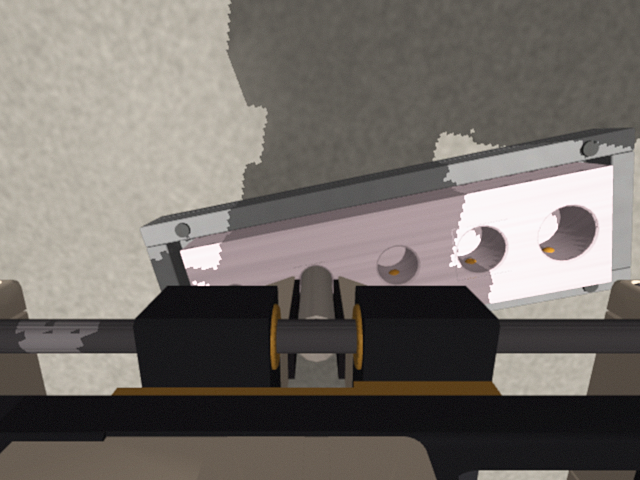

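View pics/s8.png

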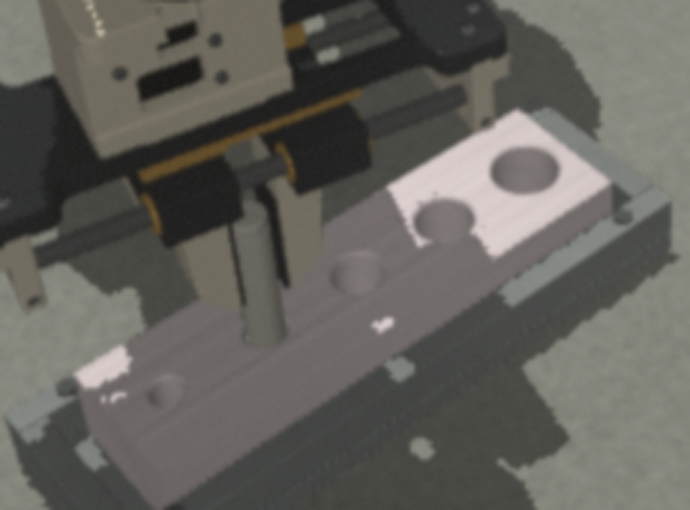

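The scene crop shows the pin standing in the second hole at (265,340). The wrist force is only a newton or so. Continuing down past the plunger.

>>> {"fn": "send_rows", "kwargs": {
  "series": [
    [0, 0, 0.001, 0, 0, 0, 1],
    [0, 0, 0.001, 0, 0, 0, 1],
    [0, 0, 0.001, 0, 0, 0, 1],
    [0, 0, 0, 0, 0, 0, 1]
  ]
}}

```text
time: 9.75
tool_pos: [0.5595, -0.1995, 0.0674]
tool_rot: [3.141, -0.0, 2.804]
contact_force: [-0.2, -0.4, -1.2]
opening: 0.015
```

>>> {"fn": "send_rows", "kwargs": {
  "series": [
    [0, 0, 0.001, 0, 0, 0, 1],
    [0, 0, 0.001, 0, 0, 0, 1],
    [0, 0, 0.001, 0, 0, 0, 1],
    [0, 0, 0, 0, 0, 0, 1]
  ]
}}

```text
time: 10.08
tool_pos: [0.5595, -0.1996, 0.0646]
tool_rot: [-3.142, -0.0, 2.804]
contact_force: [-1.1, 1.1, -0.6]
opening: 0.0152
```

>>> {"fn": "send_rows", "kwargs": {
  "series": [
    [0, 0, 0.001, 0, 0, 0, 1],
    [0, 0, 0.001, 0, 0, 0, 1],
    [0, 0, 0.001, 0, 0, 0, 1],
    [0, 0, 0, 0, 0, 0, 1]
  ]
}}

```text
time: 10.42
tool_pos: [0.5595, -0.1996, 0.0616]
tool_rot: [-3.142, -0.0, 2.804]
contact_force: [-1.3, -0.5, 0.6]
opening: 0.0153
```

>>> {"fn": "send_rows", "kwargs": {
  "series": [
    [0, 0, 0.001, 0, 0, 0, 1],
    [0, 0, 0.001, 0, 0, 0, 1],
    [0, 0, 0, 0, 0, 0, 1]
  ]
}}

```text
time: 10.67
tool_pos: [0.5595, -0.1995, 0.0593]
tool_rot: [3.142, -0.0, 2.804]
contact_force: [-1.2, -1.4, -0.9]
opening: 0.0153
```

>>> {"fn": "send_rows", "kwargs": {
  "series": [
    [0, 0, 0.0005, 0, 0, 0, 1],
    [0, 0, 0.0005, 0, 0, 0, 1],
    [0, 0, 0, 0, 0, 0, 1]
  ]
}}

```text
time: 10.92
tool_pos: [0.5596, -0.1995, 0.0585]
tool_rot: [3.142, -0.0, 2.804]
contact_force: [-2.1, -1.7, 1.0]
opening: 0.0154
```

>>> {"fn": "send_rows", "kwargs": {
  "series": [
    [0, 0, 0.0005, 0, 0, 0, 1],
    [0, 0, 0, 0, 0, 0, 1]
  ]
}}

```text
time: 11.08
tool_pos: [0.5596, -0.1995, 0.0581]
tool_rot: [3.142, -0.0, 2.804]
contact_force: [-2.9, 0.1, 1.8]
opening: 0.0156
```

>>> {"fn": "send_rows", "kwargs": {
  "series": [
    [0, 0, 0.0005, 0, 0, 0, 1],
    [0, 0, 0, 0, 0, 0, 1]
  ]
}}

```text
time: 11.25
tool_pos: [0.5596, -0.1995, 0.0577]
tool_rot: [3.141, -0.0, 2.804]
contact_force: [-3.1, -0.4, 2.9]
opening: 0.0157
```

>>> {"fn": "send_rows", "kwargs": {
  "series": [
    [0, 0, 0.0005, 0, 0, 0, 1],
    [0, 0, 0, 0, 0, 0, 1]
  ]
}}

```text
time: 11.42
tool_pos: [0.5597, -0.1995, 0.0577]
tool_rot: [3.142, 0.0, 2.804]
contact_force: [-4.3, 0.5, 6.1]
opening: 0.0156
```

>>> {"fn": "send_rows", "kwargs": {
  "series": [
    [0, 0, 0.0005, 0, 0, 0, 1],
    [0, 0, 0, 0, 0, 0, 1]
  ]
}}

```text
time: 11.58
tool_pos: [0.5598, -0.1996, 0.0576]
tool_rot: [-3.142, 0.001, 2.804]
contact_force: [-5.5, 1.7, 9.7]
opening: 0.0154
```

>>> {"fn": "send_rows", "kwargs": {
  "series": [
    [0, 0, 0.0005, 0, 0, 0, 1],
    [0, 0, 0, 0, 0, 0, 1]
  ]
}}

```text
time: 11.75
tool_pos: [0.5599, -0.1996, 0.0576]
tool_rot: [-3.142, 0.001, 2.804]
contact_force: [-5.8, 0.4, 11.5]
opening: 0.0158
```

>>> {"fn": "send_rows", "kwargs": {
  "series": [
    [0, 0, 0.0005, 0, 0, 0, 1],
    [0, 0, 0, 0, 0, 0, 1]
  ]
}}

```text
time: 11.92
tool_pos: [0.56, -0.1996, 0.0576]
tool_rot: [-3.141, 0.001, 2.804]
contact_force: [-6.4, 1.5, 15.1]
opening: 0.0155
```

```bash
python3 - <<'E'
from h import *
totool([.5596,-.1995,.0578]);cam('wrist','w9.png')
c=cam('scene');np.savez('scene9.npz',**c)
cv2.imwrite('pics/s9.png',cv2.resize(c['color'][280:380,150:260,::-1],None,fx=6,fy=6,interpolation=cv2.INTER_CUBIC))
E
```

```text
t 11.92 tcp [ 0.56   -0.1996  0.0576] rot [-3.1415e+00  1.4000e-03  2.8040e+00] F [-6.39  1.48 15.13] open 0.0155
need [ 0.0004 -0.     -0.0002]
```

View pics/s9.png

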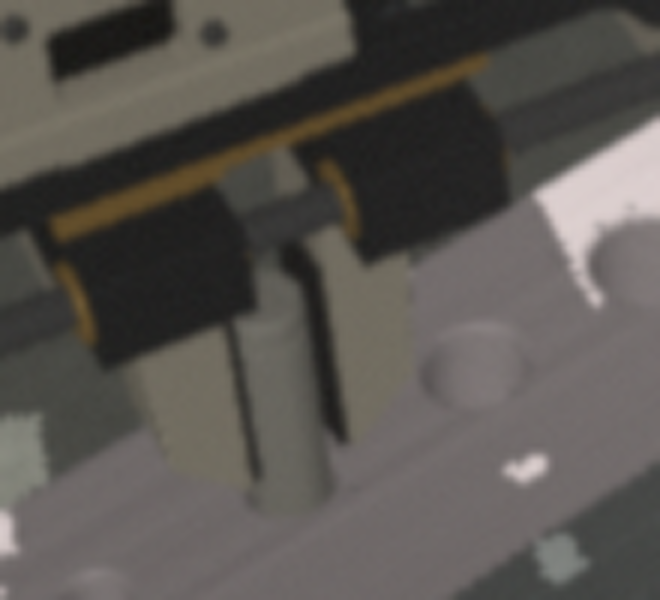

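The stop is hard at TCP z=0.0576, which matches the expected home height of 0.0577. I'll ease off the load, then release and rise.

>>> {"fn": "send_rows", "kwargs": {
  "series": [
    [0, 0, -0.001, 0, 0, 0, 1],
    [0, 0, -0.0005, 0, 0, 0, 1],
    [0, 0, 0, 0, 0, 0, 0.7],
    [0, 0, 0, 0, 0, 0, 0.5],
    [0, 0, 0, 0, 0, 0, 0.4]
  ]
}}

```text
time: 12.43
tool_pos: [0.5602, -0.1995, 0.0569]
tool_rot: [3.141, 0.001, 2.804]
contact_force: [0.6, -0.7, 0.4]
opening: 0.031
```

>>> {"fn": "send_rows", "kwargs": {
  "series": [
    [0, 0, 0, 0, 0, 0, 0.3],
    [0, 0, 0, 0, 0, 0, 0.3],
    [0, 0, 0, 0, 0, 0, 0.3]
  ]
}}

```text
time: 12.68
tool_pos: [0.5598, -0.1995, 0.057]
tool_rot: [3.141, -0.0, 2.804]
contact_force: [0.0, -0.5, 0.5]
opening: 0.0506
```

>>> {"fn": "send_rows", "kwargs": {
  "series": [
    [0, 0, -0.01, 0, 0, 0, 0.3],
    [0, 0, -0.02, 0, 0, 0, 0.3],
    [0, 0, -0.025, 0, 0, 0, 0.3],
    [0, 0, -0.025, 0, 0, 0, 0.3],
    [0.02, 0, -0.025, 0, 0, 0, 0.3]
  ]
}}

```text
time: 13.1
tool_pos: [0.5428, -0.1939, 0.1641]
tool_rot: [-3.141, 0.004, 2.804]
contact_force: [0.1, 0.5, 1.6]
opening: 0.0642
```

>>> {"fn": "send_rows", "kwargs": {
  "series": [
    [0.035, 0, 0, 0, 0, 0, 0.3],
    [0.035, 0, 0, 0, 0, 0, 0.3],
    [0, 0, 0, 0, 0, 0, 0.3],
    [0, 0, 0, 0, 0, 0, 0.3],
    [0, 0, 0, 0, 0, 0, 0.3]
  ]
}}

```text
time: 13.52
tool_pos: [0.4757, -0.1702, 0.1633]
tool_rot: [-3.141, 0.003, 2.804]
contact_force: [0.0, 0.5, 0.1]
opening: 0.0641
```

```bash
python3 - <<'E'
from h import *
totool([.5596,-.1995,.0578])
for n,(a,b,d,e) in(('scene',(170,290,225,370)),('side',(380,120,430,185))):
    c=cam(n,n+'10.png');P=pts(c)[b:e,a:d];m=P[...,2]>.06
    q=P[m&(P[...,2]<.11)];print(n,'top z',np.percentile(q[:,2],98).round(4),'n',len(q))
    t=q[q[:,2]>np.percentile(q[:,2],98)-.003];print('top',t.mean(0).round(4))
E
```

```text
t 13.52 tcp [ 0.4757 -0.1702  0.1633] rot [-3.1413e+00  2.7000e-03  2.8037e+00] F [0.03 0.52 0.14] open 0.0641
need [-0.0886  0.0002  0.1057]
scene top z 0.0978 n 421
top [ 0.5617 -0.2017  0.0966]
side top z 0.0966 n 225
top [ 0.5606 -0.1966  0.0954]
```

View pics/scene10.png

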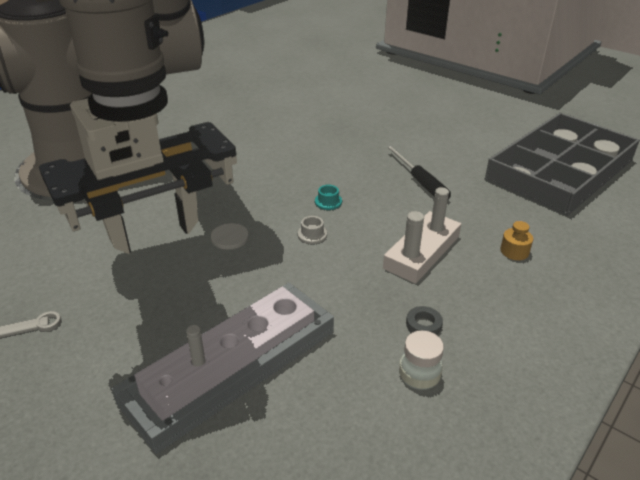

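View pics/side10.png

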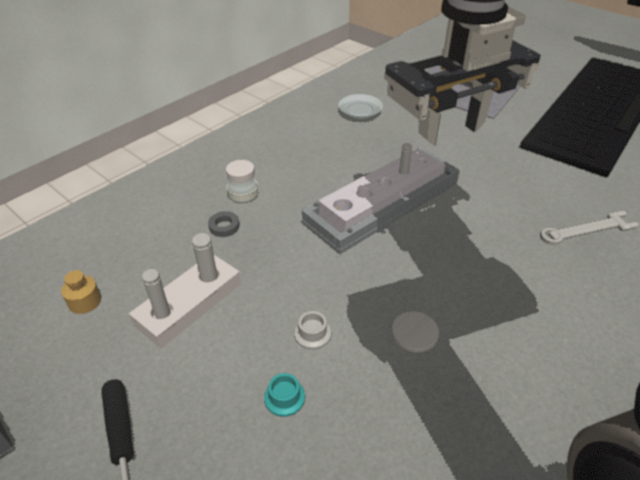

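Both views show the pin upright in the second hole (scene (196,345), side (405,158)), the cup empty and the stand pins untouched. The pin's top reads about 95–96 mm against 95 mm nominal. Handing in.

```bash
python3 -c "
from h import *
print(workorder.hand_in())"
```

```text
the job is handed in; nothing more can be done
None
```

The 16 mm pin is in its matching hole, the second smallest in the rack, and released. I handed the job in at about 13.5 s; no verdict is reported.

- **Insertion:** I lowered it in steps of 1 mm or less. The wrist force stayed at noise level (1–2 N) down to the last millimetre. It then stopped hard at TCP z = 57.6 mm, where 57.7 mm was expected for the hole floor. The push there was about 15 N upward on the wrist, far below the 70 N limit. The plunger gave no distinct force peak.
- **Last checks:**
  - **Pin height:** its top reads 95.4–96.6 mm in the two views, against 95 mm nominal. Depth readings ran 0.3–1 mm high from the start.
  - **Rest of the scene:** by eye the pin stands upright, the cup is empty, the other two pins stand where they were, and the gripper is clear of everything.
- **Disagreement:** the scene and side cameras differed by up to about 3 mm on the hole position. I used the wrist view of pin and hole together for the final alignment.

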